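Punch setup: show the hidden mark to the camera in an inspection mirror

ROBOT

A 6-joint arm with a two-finger parallel gripper is mounted at the origin on the work surface. World frame = base frame: x ahead of the robot, y to its left, z up, the work surface at z = 0. Lengths are in m, angles in rad, forces in N, time in s.
With the tool pointing down it reaches from about 0.275 to 0.825 m from the base axis. Payload 5.2 kg.
Tool frame: the origin (TCP) lies midway between the tips of the shut fingers; the grasp point (between the pads) lies 19 mm behind it (bot.grip_point_offset is the distance from the TCP to the grasp point, in m); z points along the fingers, y is the line along which they close (so a half turn about z gives the same grasp; the last joint's range is limited). The gripper opens to 93 mm and grips with 3 to 60 N. Pads are 15 mm wide; open, the fingers measure 128 mm over their backs; the gripper's body (75 mm by 188 mm) begins 65 mm behind the grasp point.
Start: joints at [-1.523, 0.259, 1.535, -0, 1.348, -0.203], TCP at [0.137, -0.533, 0.219] pointing down, gripper open.
Joint ranges: [-3.14, 3.14], [-0.91, 2.08], [0.19, 2.58], [-1.22, 4.36], [0.22, 2.71], [-3.12, 3.12]. Speed limits (rad/s): [2.57, 2.57, 3.14, 3.14, 3.14, 3.14].

INTERFACE

Orientations are given as a unit quaternion [w, x, y, z].
In Python, from cell import status, optics, bot gives the robot as it stands.
- The arm moves only by the shell command python3 -m crank 'ROWS' [FORCE]. ROWS is JSON, a list of rows, each an object of numbers: "hand": the opening, from 0 (shut) to 1 (fully open); "x", "y", "z": the shift along the tool's x, y, z in cm; "ax", "ay", "az": the turn, a rotation vector about the tool's x, y, z in degrees. A call has 1 to 20 rows; each row is the pose to reach, as a shift and turn from the pose commanded when the call began, along the tool's axes at that moment; what a row does not reach only later rows make up. A row lasts 1/12 s, in which the tool goes at most 41.7 mm and 7.16 degrees, less where a joint would pass 70% of its speed; a pose out of reach is approached as far as the arm can. A call with a gripper value outside its range is refused whole. The fingers move at their own pace and stop on an object; FORCE is the grip in N (left out, the last holds). Time passes only in rows, so rows that repeat a pose let the fingers close. It gives the time, the measured TCP pose, the force, the opening and the grip force at its end, in the units of the state.
- status.sense(): the state, without advancing time (a new reading comes with each control period).
- optics.camera(name): name is "scene" or "top"; returns (picture, depth): 480x640x3 uint8, blue, green, red; 480x640 float32, m along the optical axis (not along the pixel's ray), 0 where there is no reading.
- optics.get_calibration(name): a dict with "mtx" (3x3 intrinsics, pixels), "R" (3x3) and "t" (3): a world point X has camera coordinates R X + t. Camera axes: x right, y down, z forward; pixel columns grow to the right and rows downward; lengths in m; the calibration is good to about 2 mm. A picture is of the moment at which its call begins. get_calibration takes no time and is no camera call.
- bot.job_done(): hands the job in; it is judged then, once.
The state is a dict: "t": time; "q": joint angles; "dq": joint speeds; "joint_efforts": joint torques, N m; "tool_pos": TCP position; "orientation": TCP orientation; "contact_force": force on the tool from outside, world axes, zero at the start; "wrist_torque": the same for the moment, N m; "gripper_width": opening from 0.0 (shut) to 1.0 (fully open); "gripper_force": force on a finger pad.
Only numpy, scipy, OpenCV 4.12 (cv2) and the standard library are available. Lean on these libraries where they do the work, as an engineer would, in place of code of your own. Each camera call takes 0.05 s, during which the arm holds its last target. There are 200 camera calls.

TASK

Slide the carriage by its black knob until the red spot on the bronze pad carrier sits under the tip of the fixed centre punch, and leave it there. Then take the red-handled inspection mirror out of its wooden rack and hold it at the camera's focus point, clear of the machine, angled so that the camera sees the red spot reflected in the glass. Finish still holding the mirror steady at that angle, with nothing else supporting it, and leave the brass gauge, the scraper and the washers where they are.

Things in the scene. Friction and masses are not known exactly. Their poses are not given: they have to be found in the camera images.
- punch_stand: Green punch stand, fixed. Origin on the bench below the punch axis; +x points to its column, away from the robot side; +y along the slide ways; z up. Base 270 x 340 x 25 mm, x -105 to 165. Column 36 mm thick at x 125, y 75, 275 mm high; head and arm at heights 190 to 275 mm, x above -21. In front of the punch (x below -25 mm) the room above the carriage is open.
- carriage (a joint): Travel of the carriage (with vise and pad carrier) along the stand's +y, in m, 0 to 0.13. The red spot is under the punch at about 0.085. It starts between 0 and 0.04. About 4 N of friction: it stays where it is left.
- knob (a point): Grip point of the upright black cylindrical knob on the carriage's front, towards the robot: 22 mm diameter; the point is on its axis, 100 mm above the bench; the knob spans heights 77 to 115 mm. Moves with the carriage. Room for fingers on its +y and -y sides; axes as the stand's.
- mark (a point): Centre of the red painted spot, 8 mm diameter, on the bright ledge of the bronze carrier in the blue vise, 130 mm above the bench. Vise jaws 115 mm high; a wall of the carrier, 16 mm above the ledge, stands 18 mm behind the spot (stand's +x) and hides it from the camera. Moves with the carriage, along the stand's y only.
- punch_tip (a point): Tip of the fixed steel centre punch, 136 mm above the bench, 6 mm above the ledge; the punch is 12 mm thick.
- camera: Small blue inspection camera fixed on a bracket of the stand's column, behind and to the left of the punch. Origin at the centre of the front of its black lens, 180 mm above the bench; its +x is its level viewing direction (along the barrel, out of the lens).
- focus (a point): Focus point of the camera: on its viewing line, 319 mm in front of the lens, 180 mm above the bench, in front of the punch (stand frame: x -120, y -30, z 180 mm). The centre of the glass must be within 30 mm of it.
- sight (a point): Point in the air between lens and spot which the glass must face squarely: when the normal through the middle of the glass passes through it, the lens sees the place under the punch (it lies on the bisector, at the focus, of the directions to lens and spot). 182 mm from the focus; stand frame: x 44, y 41, z 145 mm.
- mirror: Inspection mirror, 90 g. Origin: middle of the glass; +x normal out of the reflecting face, +z up the handle. Frame 60 (y) x 50 (z) x 6 mm, clear glass 54 x 44; neck 8 mm thick, z 25 to 55 mm; square red handle 16 x 16 mm, z 55 to 130 mm, sides square to x and y. Starts upright in the rack, glass down, origin 35 mm above the bench; lift straight up 45 mm to clear the rack.
- rack: Fixed wooden block 60 (x) x 90 (y) x 46 mm high with a slot along y, 64 mm long, 9 mm wide and 36 mm deep, in which the mirror stands glass down (same axes as the mirror). Origin at the centre of its underside. It stands to the left or right of the stand.
- gauge: Brass drum gauge, turned, 60 mm diameter, 80 mm high, loose on the bench; origin at the centre of its underside. Leave alone.
- scraper: Yellow plastic scraper, 150 x 50 x 12 mm, lying loose; origin on its underside, handle to -x. Leave alone.
- washers: Zinc washers, 40 mm diameter, on a loose spindle stand 52 mm wide and 51 mm high; origin at the centre of its underside. Leave alone.
There are look-alikes about, which are no part of the job. What is shaped like the mirror but blue is not meant. What is shaped like the rack but turquoise is not meant.

How it is judged:
By the outcome, as a careful person would: the job done as asked, in the order asked, and still so for the second after the job is handed in, while the arm keeps its last pose, push and grip.
It also fails if it takes over 48 s, if anything falls off the work surface, if the arm or the gripper's body presses on something with over 40 N, if the wrist force passes 120 N, or if a joint passes its speed limit or range.

## Working session

There is one attempt and no reset: what is moved stays moved. The work goes in short steps, Python scripts to look and compute and a shell command to move; the robot and the scene stay as the last step left them, time stands still between calls to the robot, and variables do not carry over. Pictures are saved under pics/ and viewed, at most 10 in all, crops included, and the job is handed in when it is done.

```bash
ls; mkdir -p pics; python3 - <<'E'
from cell import status, optics, bot
import cv2,numpy as np
for n in("scene","top"):
    p,d=optics.camera(n); cv2.imwrite(f"pics/{n}0.png",p); np.save(f"pics/{n}0.npy",d)
    c=optics.get_calibration(n); R=np.array(c["R"]);t=np.array(c["t"]); print(n,np.round(c["mtx"],1).tolist(),(-R.T@t).round(3),R.round(3).tolist())
s=status.sense();print(s,bot.grip_point_offset)
E
```

```text
pics
scene [[521.1, 0.0, 323.6], [0.0, 521.1, 240.0], [0.0, 0.0, 1.0]] [ 1.217 -0.489  0.979] [[0.603, 0.798, -0.011], [0.572, -0.442, -0.691], [-0.556, 0.411, -0.723]]
top [[589.5, 0.0, 317.5], [0.0, 589.5, 236.0], [0.0, 0.0, 1.0]] [ 0.362 -0.022  1.319] [[0.018, -1.0, -0.008], [-0.987, -0.016, -0.16], [0.159, 0.01, -0.987]]
{'t': 0.1, 'q': array([-1.52280143e+00,  2.59279119e-01,  1.53596136e+00,  4.74633819e-06,
        1.34800084e+00, -2.02816215e-01]), 'dq': array([ 0.00037996, -0.00010796, -0.00106903,  0.0006604 ,  0.00134707,
       -0.00062416]), 'joint_efforts': array([ 2.32186074e-03, -4.38207543e+01, -2.84642923e+01,  7.21396599e-02,
        3.61749041e-02, -5.49810147e-05]), 'tool_pos': array([ 0.13649629, -0.53229022,  0.21790093]), 'orientation': array([-8.21683742e-04,  9.92146752e-01,  1.25076550e-01,  6.60554695e-05]), 'contact_force': array([ 0.2614683 , -0.20219052, -0.21502681]), 'wrist_torque': array([-0.02134044, -0.01138969, -0.03677441]), 'gripper_force': 0.0, 'gripper_width': 0.9966929354978733} 0.0188
```

View pics/scene0.png

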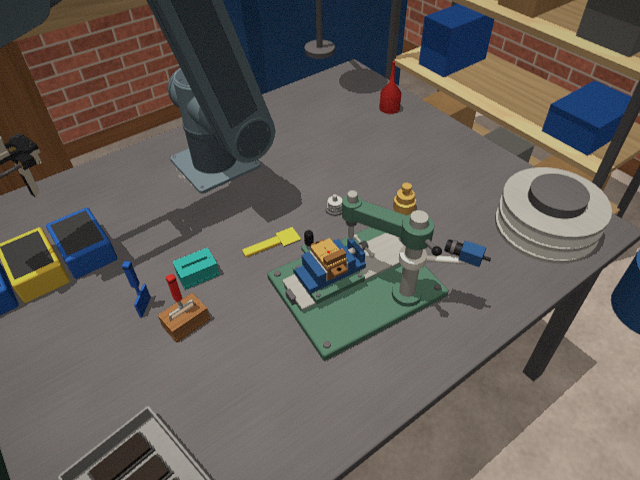

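View pics/top0.png

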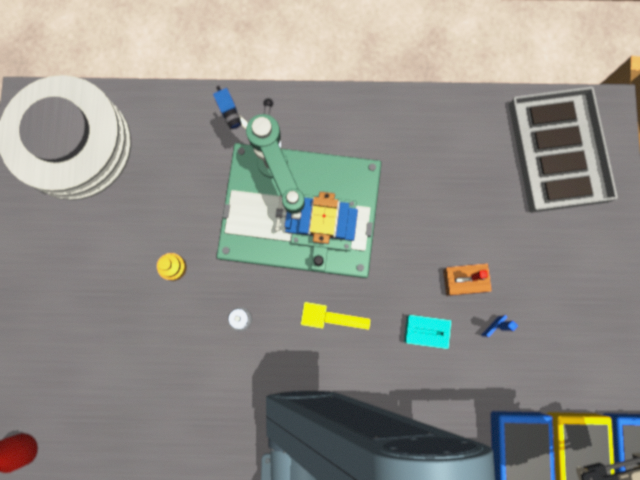

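The scene picture shows the wooden rack at (184,318) with the red mirror handle at (174,288). Look-alikes are the blue mirror at (133,285), the turquoise rack at (195,267), and the red bottle at (390,98). In the top view the red handle is at (483,274), the wooden rack at (468,279) and the black knob at (318,261). I choose the red handle in the wooden rack.

```bash
cat > h.py <<'E'
import cv2,numpy as np
from cell import status,optics,bot
from scipy.spatial.transform import Rotation as Ro
def cal(n):
    c=optics.get_calibration(n); return np.array(c["mtx"]),np.array(c["R"]),np.array(c["t"])
def cloud(n,d):
    K,R,t=cal(n); v,u=np.mgrid[0:480,0:640]
    P=np.stack([(u-K[0,2])/K[0,0]*d,(v-K[1,2])/K[1,1]*d,d],-1)
    return (P-t)@R
def plane(n,u,v,z):
    K,R,t=cal(n); r=R.T@np.linalg.inv(K)@[u,v,1]; c=-R.T@t
    return c+r*(z-c[2])/r[2]
def proj(n,X):
    K,R,t=cal(n); p=K@(R@np.asarray(X)+t); return p[:2]/p[2]
def pose():
    s=status.sense(); q=s["orientation"]; return s,np.array(s["tool_pos"]),Ro.from_quat([q[1],q[2],q[3],q[0]])
E
python3 - <<'E'
from h import *
p=cv2.imread("pics/top0.png");d=np.load("pics/top0.npy");W=cloud("top",d)
hsv=cv2.cvtColor(p,cv2.COLOR_BGR2HSV)
def big(m):
    n,l,s,c=cv2.connectedComponentsWithStats(m.astype(np.uint8)); i=1+np.argmax(s[1:,4]); return l==i
g=cv2.inRange(hsv,(60,60,30),(85,255,255))>0
m=big(g&(abs(W[...,2]-.025)<.008)); print("green z",np.median(W[m][:,2]))
def rect(m,z):
    v,u=np.nonzero(m); P=np.array([plane("top",a,b,z)[:2] for a,b in zip(u,v)]); r=cv2.minAreaRect((P*1000).astype(np.float32)); print(r); print(cv2.boxPoints(r).round(0).tolist()); return r
rect(m,.025)
w=(cv2.inRange(hsv,(5,100,60),(18,255,255))>0); w[:,:420]=0;w[:230]=0;w[310:]=0;w[:,510:]=0
print("wood");rect(big(w),.046); print(np.median(W[big(w)][:,2]))
r=((cv2.inRange(hsv,(0,150,60),(4,255,255))>0)|(cv2.inRange(hsv,(174,150,60),(180,255,255))>0)); r[:,:420]=0
for n in[0]:
    m=big(r); v,u=np.nonzero(m); print("red px",u.mean(),v.mean(),m.sum(),W[m][:,2].max(), np.median(W[m],0)); mm=m&(W[...,2]>.155)
    v,u=np.nonzero(mm); print(len(v), plane("top",u.mean(),v.mean(),.165) if len(v) else 0)
k=(hsv[...,2]<60); k[:250]=0;k[272:]=0;k[:,:305]=0;k[:,330:]=0
m=big(k);v,u=np.nonzero(m);print("knob",u.mean(),v.mean(),m.sum(),plane("top",u.mean(),v.mean(),.115),W[m][:,2].max(), np.median(W[m],0))
ps=cv2.imread("pics/scene0.png")
a=cv2.resize(p[180:310,200:500],(800,347),interpolation=2);b=cv2.resize(ps[180:350,120:460],None,fx=1.47,fy=1.47,interpolation=2)
out=np.zeros((600,800,3),np.uint8);out[:347]=a;out[350:350+b.shape[0],:b.shape[1]]=b[:250];cv2.imwrite("pics/c1.png",out)
E
```

```text
green z 0.0247174687579075Traceback (most recent call last):
  File "<stdin>", line 10, in <module>
  File "<stdin>", line 9, in rect
  File "h.py", line 11, in plane
    K,R,t=cal(n); r=R.T@np.linalg.inv(K)@[u,v,1]; c=-R.T@t
          ~~~^^^
  File "h.py", line 5, in cal
    c=optics.get_calibration(n); return np.array(c["mtx"]),np.array(c["R"]),np.array(c["t"])
ValueError: time passes only in moves, steps and waits
```

Too many calibration calls; I'll cache the calibration.

```bash
sed -i 's/^def cal(n):/import functools\n@functools.cache\ndef cal(n):/' h.py
cat > m1.py <<'E'
from h import *
p=cv2.imread("pics/top0.png");d=np.load("pics/top0.npy");W=cloud("top",d)
hsv=cv2.cvtColor(p,cv2.COLOR_BGR2HSV)
def big(m):
    n,l,s,c=cv2.connectedComponentsWithStats(m.astype(np.uint8)); i=1+np.argmax(s[1:,4]); return l==i
def rect(m,z):
    v,u=np.nonzero(m); P=np.array([plane("top",a,b,z)[:2] for a,b in zip(u,v)]); r=cv2.minAreaRect((P*1000).astype(np.float32)); print(r); print(cv2.boxPoints(r).round(0).tolist()); return r
g=cv2.inRange(hsv,(60,60,30),(85,255,255))>0
rect(big(g&(abs(W[...,2]-.025)<.008)),.025)
w=(cv2.inRange(hsv,(5,100,60),(18,255,255))>0); w[:,:420]=0;w[:230]=0;w[310:]=0;w[:,510:]=0
print("wood",np.median(W[big(w)][:,2]));rect(big(w)&(W[...,2]>.035),.046)
r=((cv2.inRange(hsv,(0,150,60),(4,255,255))>0)|(cv2.inRange(hsv,(174,150,60),(180,255,255))>0)); r[:,:420]=0
m=big(r); v,u=np.nonzero(m); print("red px",u.mean(),v.mean(),m.sum(),W[m][:,2].max(), np.median(W[m],0)); mm=m&(W[...,2]>.155)
v,u=np.nonzero(mm); print(len(v), plane("top",u.mean(),v.mean(),.165) if len(v) else 0)
k=(hsv[...,2]<60); k[:250]=0;k[272:]=0;k[:,:305]=0;k[:,330:]=0
m=big(k);v,u=np.nonzero(m);print("knob",u.mean(),v.mean(),m.sum(),plane("top",u.mean(),v.mean(),.115),W[m][:,2].max(), np.median(W[m],0))
ps=cv2.imread("pics/scene0.png")
a=cv2.resize(p[180:310,200:500],(800,347),interpolation=2);b=cv2.resize(ps[180:350,120:460],None,fx=1.47,fy=1.47,interpolation=2)
out=np.zeros((600,800,3),np.uint8);out[:347]=a;out[350:,:b.shape[1]]=b[:250];cv2.imwrite("pics/c1.png",out)
E
python3 m1.py
```

```text
((687.1156005859375, -29.19292449951172), (226.2290802001953, 142.53317260742188), 83.67005920410156)
[[604.0, -134.0], [745.0, -149.0], [770.0, 75.0], [629.0, 91.0]]
wood 0.045352374989715866
((479.21990966796875, -335.7444152832031), (59.789642333984375, 92.45811462402344), 6.3103718757629395)
[[444.0, -293.0], [455.0, -385.0], [514.0, -378.0], [504.0, -287.0]]
red px 479.7738095238095 274.9761904761905 84 0.17068880954197832 [ 0.47707835 -0.33112405  0.16169841]
51 [ 0.47759338 -0.33438424  0.165     ]
knob 316.57142857142856 263.42857142857144 7 [ 0.49875922 -0.00898035  0.115     ] 1.3186943103086077 [ 0.49831108 -0.00981553  0.10987994]
```

View pics/c1.png

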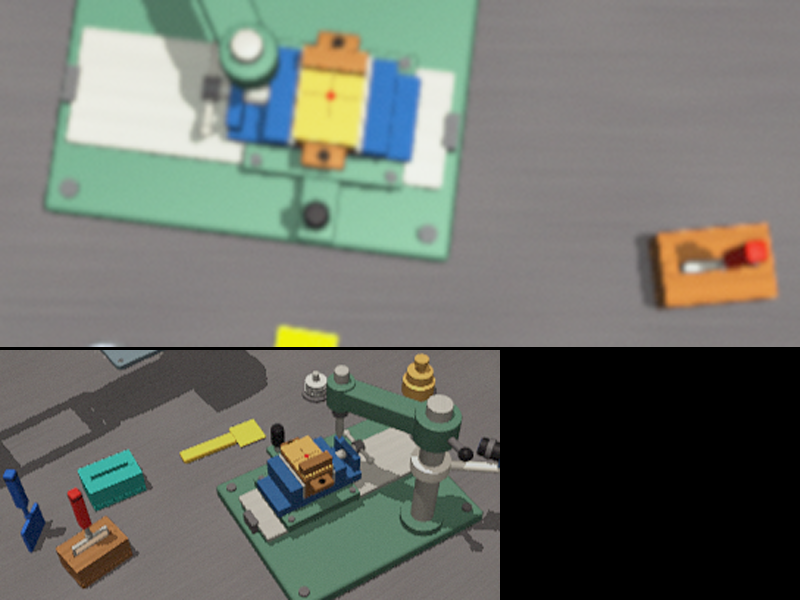

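The crop shows the red handle standing in the wooden rack at crop (755,252), and the red spot at (331,96). The punch arm is to the spot's left and the knob is at (316,215). Next I refine the stand, spot and knob positions.

```bash
cat > m2.py <<'E'
from h import *
p=cv2.imread("pics/top0.png");d=np.load("pics/top0.npy");W=cloud("top",d)
hsv=cv2.cvtColor(p,cv2.COLOR_BGR2HSV)
g=(cv2.inRange(hsv,(50,40,20),(95,255,255))>0)&(abs(W[...,2]-.025)<.012)
g[:135]=0;g[285:]=0;g[:,:205]=0;g[:,390:]=0
v,u=np.nonzero(cv2.morphologyEx(g.astype(np.uint8),cv2.MORPH_OPEN,np.ones((3,3))))
P=np.array([plane("top",a,b,.025)[:2] for a,b in zip(u,v)]); r=cv2.minAreaRect((P*1000).astype(np.float32));B=cv2.boxPoints(r)/1000
print(r,B.round(3).tolist())
B=B[np.argsort(B[:,0])]; lo=B[:2][np.argsort(B[:2,1])]; hi=B[2:][np.argsort(B[2:,1])]
yv=(lo[1]-lo[0]+hi[1]-hi[0]); yaw=np.arctan2(-yv[0],yv[1]); C=B.mean(0)
X=np.array([np.cos(yaw),np.sin(yaw)]);Y=np.array([-X[1],X[0]])
O=C-X*.03
print("yaw",np.degrees(yaw),"O",O)
st=lambda q:((q[:2]-O)@X,(q[:2]-O)@Y)
h=hsv[205:228,310:338]; m=((h[...,0]<8)|(h[...,0]>172))&(h[...,1]>130)
vv,uu=np.nonzero(m);print("redpx",len(uu),np.c_[uu+310,vv+205].tolist())
b,gg,rr=[p[205:228,315:333,i].astype(float) for i in range(3)]
w=np.clip(rr-gg-60,0,None); V,U=np.mgrid[205:228,315:333]
sp=plane("top",(U*w).sum()/w.sum(),(V*w).sum()/w.sum(),.13);print("spot",sp,st(sp))
k=(hsv[...,2]<75); V,U=np.nonzero(k[252:270,308:330]);k0=np.median(np.c_[U+308,V+252],0);kn=plane("top",*k0,.115);print("knob",len(U),k0,kn,st(kn))
# scene check
s=cv2.imread("pics/scene0.png").astype(float); 
for n,X3 in(("spot",[*sp[:2],.13]),("knob",[*kn[:2],.115]),("pt",[*O,.136]),("corner",[*(O-.105*X-.17*Y),.025]),("corner2",[*(O+.165*X-.17*Y),.025]),("corner3",[*(O+.165*X+.17*Y),.025])): print(n,proj("scene",X3).round(1),proj("top",X3).round(1))
foc=O-.12*X-.03*Y; sig=O+.044*X+.041*Y
print("focus",foc,"sight",sig)
E
python3 m2.py
```

```text
((631.849365234375, 32.41474914550781), (338.55718994140625, 268.9344787597656), 83.68754577636719) [[0.47999998927116394, -0.12099999934434891], [0.746999979019165, -0.1509999930858612], [0.7839999794960022, 0.1860000044107437], [0.5170000195503235, 0.2150000035762787]]
yaw -6.3124514 O [0.60203123 0.03571326]
redpx 0 []
spot [ 0.597204   -0.02218153  0.13      ] (np.float64(0.0015675863723556963), np.float64(-0.058074536519456404))
knob 25 [316. 263.] [ 0.49962423 -0.00779142  0.115     ] (np.float64(-0.09700276238938907), np.float64(-0.05450059131995345))
spot [327.2 251.8] [323.8 215. ]
knob [306.9 229. ] [316. 263.]
pt [349.1 239.6] [295.5 211.7]
corner [264.6 271.2] [368.1 277.9]
corner2 [322.  355.5] [381.6 160. ]
corner3 [448.2 289. ] [233.6 142. ]
focus [0.47946027 0.01908918] sight [0.6502724  0.07162686]
```

```bash
cat >> h.py <<'E'
O=np.array([.60203,.03571]);yaw=np.radians(-6.31)
SX=np.array([np.cos(yaw),np.sin(yaw)]);SY=np.array([-SX[1],SX[0]])
def S(x,y,z): return np.array([*(O+x*SX+y*SY),z])
def rel(pt,Rt):
    s,P,R=pose(); sh=R.inv().apply(np.asarray(pt)-P)*100; tr=(R.inv()*Rt).as_rotvec(degrees=True); print("shift cm",sh.round(2),"turn",tr.round(2)); return sh,tr
def down(yv,z=(0,0,-1)):
    y=np.array([*yv,0.])if len(yv)==2 else yv; z=np.array(z,float); x=np.cross(y,z); return Ro.from_matrix(np.c_[x,y,z])
E
python3 - <<'E'
from h import *
k=S(-.093,-.058,.081);print(k)
rel([k[0],k[1],.19],down(-SY)); rel(k,down(-SY))
s,P,R=pose();print(P,R.as_matrix().round(3).tolist())
E
```

```text
[ 0.50321876 -0.0117172   0.081     ]
shift cm [ 48.44 -41.32   2.87] turn [-0.09 -0.   20.68]
shift cm [ 48.44 -41.3   13.77] turn [-0.09 -0.   20.68]
[ 0.13649629 -0.53229022  0.21790093] [[0.969, 0.248, -0.0], [0.248, -0.969, 0.002], [0.0, -0.002, -1.0]]
```

```bash
python3 -m crank '[{"hand":0.6,"x":48.4,"y":-41.3,"z":2.9,"az":20.7},{"hand":0.6,"x":48.4,"y":-41.3,"z":2.9,"az":20.7},{"hand":0.6,"x":48.4,"y":-41.3,"z":2.9,"az":20.7},{"hand":0.6,"x":48.4,"y":-41.3,"z":2.9,"az":20.7},{"hand":0.6,"x":48.4,"y":-41.3,"z":2.9,"az":20.7},{"hand":0.6,"x":48.4,"y":-41.3,"z":2.9,"az":20.7},{"hand":0.6,"x":48.4,"y":-41.3,"z":2.9,"az":20.7},{"hand":0.6,"x":48.4,"y":-41.3,"z":2.9,"az":20.7},{"hand":0.6,"x":48.4,"y":-41.3,"z":2.9,"az":20.7},{"hand":0.6,"x":48.4,"y":-41.3,"z":2.9,"az":20.7},{"hand":0.6,"x":48.4,"y":-41.3,"z":2.9,"az":20.7},{"hand":0.6,"x":48.4,"y":-41.3,"z":2.9,"az":20.7},{"hand":0.6,"x":48.4,"y":-41.3,"z":2.9,"az":20.7},{"hand":0.6,"x":48.4,"y":-41.3,"z":2.9,"az":20.7},{"hand":0.6,"x":48.4,"y":-41.3,"z":2.9,"az":20.7},{"hand":0.6,"x":48.4,"y":-41.3,"z":2.9,"az":20.7},{"hand":0.6,"x":48.4,"y":-41.3,"z":2.9,"az":20.7},{"hand":0.6,"x":48.4,"y":-41.3,"z":2.9,"az":20.7}]' 15; python3 - <<'E'
from h import *
k=S(-.093,-.058,.081); rel(k,down(-SY)); s,P,R=pose();print(s["t"])
p,d=optics.camera("scene"); cv2.imwrite("pics/s2.png",cv2.resize(p[120:360,120:440],(800,600)))
E
```

```text
shift cm [ 48.44 -41.3   13.77] turn [-0.09 -0.   20.68]
0.1invalid input at $[0]: expected keys hand, x, y, z, ax, ay, az
```

View pics/s2.png

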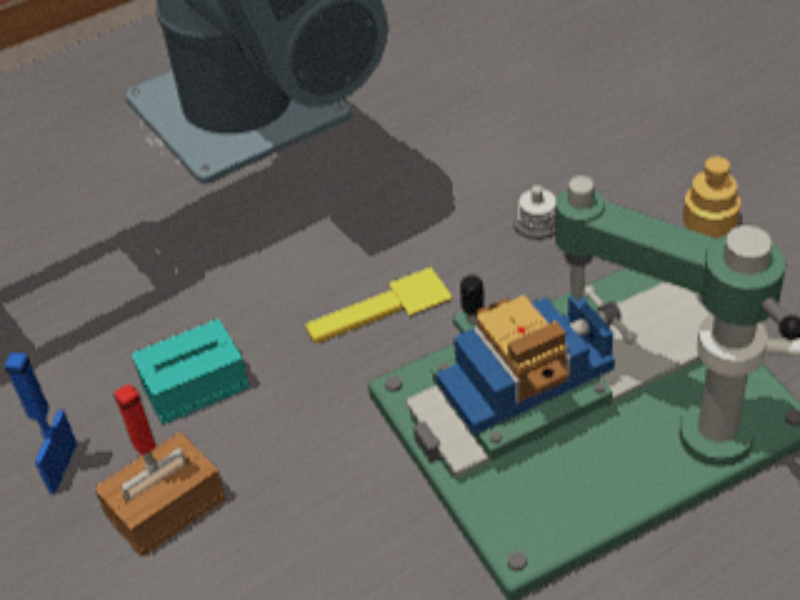

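The arm has not moved because the rows need every key. The picture shows the knob top at crop (470,283), which is scene (308,233) and agrees with my estimate.

```bash
python3 -m crank '[{"hand":0.6,"x":48.4,"y":-41.3,"z":2.9,"ax":0,"ay":0,"az":20.7},{"hand":0.6,"x":48.4,"y":-41.3,"z":2.9,"ax":0,"ay":0,"az":20.7},{"hand":0.6,"x":48.4,"y":-41.3,"z":2.9,"ax":0,"ay":0,"az":20.7},{"hand":0.6,"x":48.4,"y":-41.3,"z":2.9,"ax":0,"ay":0,"az":20.7},{"hand":0.6,"x":48.4,"y":-41.3,"z":2.9,"ax":0,"ay":0,"az":20.7},{"hand":0.6,"x":48.4,"y":-41.3,"z":2.9,"ax":0,"ay":0,"az":20.7},{"hand":0.6,"x":48.4,"y":-41.3,"z":2.9,"ax":0,"ay":0,"az":20.7},{"hand":0.6,"x":48.4,"y":-41.3,"z":2.9,"ax":0,"ay":0,"az":20.7},{"hand":0.6,"x":48.4,"y":-41.3,"z":2.9,"ax":0,"ay":0,"az":20.7},{"hand":0.6,"x":48.4,"y":-41.3,"z":2.9,"ax":0,"ay":0,"az":20.7},{"hand":0.6,"x":48.4,"y":-41.3,"z":2.9,"ax":0,"ay":0,"az":20.7},{"hand":0.6,"x":48.4,"y":-41.3,"z":2.9,"ax":0,"ay":0,"az":20.7},{"hand":0.6,"x":48.4,"y":-41.3,"z":2.9,"ax":0,"ay":0,"az":20.7},{"hand":0.6,"x":48.4,"y":-41.3,"z":2.9,"ax":0,"ay":0,"az":20.7},{"hand":0.6,"x":48.4,"y":-41.3,"z":2.9,"ax":0,"ay":0,"az":20.7},{"hand":0.6,"x":48.4,"y":-41.3,"z":2.9,"ax":0,"ay":0,"az":20.7},{"hand":0.6,"x":48.4,"y":-41.3,"z":2.9,"ax":0,"ay":0,"az":20.7},{"hand":0.6,"x":48.4,"y":-41.3,"z":2.9,"ax":0,"ay":0,"az":20.7}]' 15; python3 - <<'E'
from h import *
k=S(-.093,-.058,.081); rel(k,down(-SY)); s,P,R=pose();print(s["t"],k,proj("scene",[*k[:2],.115]))
E
```

```text
t: 1.65
tool_pos: [0.5024, -0.0124, 0.1891]
orientation: [0.0, 0.999, -0.054, -0.001]
contact_force: [-0.8, -1.4, -0.0]
gripper_width: 0.598
gripper_force: 0.0
shift cm [ 0.09 -0.09 10.81] turn [0.03 0.09 0.11]
1.65 [ 0.50321876 -0.0117172   0.081     ] [306.38850619 230.56495022]
```

```bash
python3 - <<'E'
from h import *
for n,(u0,v0,u1,v1) in(("scene",(300,226,318,250)),("top",(308,250,332,272))):
    p=cv2.imread(f"pics/{n}0.png").max(2)[v0:v1,u0:u1]; print(n); print(p[::2,::1] if n=="scene" else p)
for z in(.115,.077): print(proj("scene",S(-.093,-.058,z)),proj("top",S(-.093,-.058,z)))
E
```

```text
scene
[[120 117 120 119 118 117 122 119 118 124 120 119 119 119 120 117 116 120]
 [117 117 120 121 120 124 119 124 124 123 119 121 124 122 121 123 120 124]
 [126 120 123 120 120 108  95  65  60  56  76 104 122 121 120 119 118 119]
 [121 117 120 124  87  42  40  35  40  44  36  33  52 123 122 123 117 118]
 [117 119 123 129  50  30  36  34  46  41  42  34  30  93 121 117 120 120]
 [122 119 122 130  42  10  24  26  31  24  18  21   1  62 122 122 122 117]
 [167 123 121 127  59  23  21  12  15  13  15  17   0  66 119 118 120 119]
 [ 92 119 123 126  56   8  11  21  20  24  28  13  19  65 124 120 124 114]
 [120 120 120 124  77  26   8  21  23  11  19   4  18  74 137 126  63  62]
 [120 122 120 122 123  67  23  19  10  22  42 122 154 168 175 177 178 209]
 [119 104 124 138 132 134  95  59  71  66  61 196 210 205 204 205 207 204]
 [122  75 101 138 134 134 126  76  90  86  82 108 187 207 207 204 204 206]]
top
[[194 179 148 128 126 146 178 191 194 194 194 195 195 196 195 198 196 195
  184 168 165 165 167 165]
 [192 179 150 128 127 152 181 192 192 195 195 195 195 196 196 199 197 197
  186 178 182 
[... 1445 characters left out ...]
162 169 159 149 144 135 129 140 157 177 192 203 195 185
  193 202 202 202 203 203]
 [146 129 129 144 171 182 179 176 176 175 171 180 191 200 206 205 193 184
  195 201 204 204 206 203]
 [138 124 124 134 156 167 171 174 179 181 184 189 195 199 202 197 189 183
  195 202 204 202 204 204]
 [122 119 117 115 123 133 141 146 152 157 162 168 173 177 181 182 179 184
  195 199 202 201 204 203]
 [110 110 108 102 101 104 109 115 117 122 129 136 139 144 148 154 158 173
  185 190 192 195 195 198]
 [115 113 112 108 102 100 100 105 106 109 111 113 114 115 118 123 132 149
  159 165 169 172 175 178]]
[306.38850619 230.56495022] [317.94212022 261.29170578]
[306.93778045 241.77030451] [318.06319079 263.3929921 ]
```

```bash
python3 -m crank '[{"hand":0.6,"x":0.4,"y":0,"z":3,"ax":0,"ay":0,"az":0},{"hand":0.6,"x":0.4,"y":0,"z":6,"ax":0,"ay":0,"az":0},{"hand":0.6,"x":0.4,"y":0,"z":9,"ax":0,"ay":0,"az":0},{"hand":0.6,"x":0.4,"y":0,"z":10.6,"ax":0,"ay":0,"az":0},{"hand":0.6,"x":0.4,"y":0,"z":10.6,"ax":0,"ay":0,"az":0},{"hand":0,"x":0.4,"y":0,"z":10.6,"ax":0,"ay":0,"az":0},{"hand":0,"x":0.4,"y":0,"z":10.6,"ax":0,"ay":0,"az":0},{"hand":0,"x":0.4,"y":0,"z":10.6,"ax":0,"ay":0,"az":0},{"hand":0,"x":0.4,"y":0,"z":10.6,"ax":0,"ay":0,"az":0},{"hand":0,"x":0.4,"y":0,"z":10.6,"ax":0,"ay":0,"az":0}]' 15; python3 - <<'E'
from h import *
s,P,R=pose();a=P[:2]-O;print("stand",a@SX,a@SY); p,d=optics.camera("top")
E
```

```text
t: 2.48
tool_pos: [0.5076, -0.0134, 0.0849]
orientation: [0.0, 0.998, -0.055, 0.001]
contact_force: [-0.4, -0.3, -0.6]
gripper_width: 0.293
gripper_force: 0.0
stand -0.0884374435852306 -0.05914781890813249
```

```bash
python3 -m crank '[{"hand":0,"x":0,"y":0,"z":0.2,"ax":0,"ay":0,"az":0},{"hand":0,"x":0,"y":0,"z":0.2,"ax":0,"ay":0,"az":0},{"hand":0,"x":0,"y":0,"z":0.2,"ax":0,"ay":0,"az":0},{"hand":0,"x":0,"y":-1,"z":0.2,"ax":0,"ay":0,"az":0},{"hand":0,"x":0,"y":-2,"z":0.2,"ax":0,"ay":0,"az":0},{"hand":0,"x":0,"y":-3,"z":0.2,"ax":0,"ay":0,"az":0},{"hand":0,"x":0,"y":-4,"z":0.2,"ax":0,"ay":0,"az":0},{"hand":0,"x":0,"y":-5,"z":0.2,"ax":0,"ay":0,"az":0},{"hand":0,"x":0,"y":-5.8,"z":0.2,"ax":0,"ay":0,"az":0},{"hand":0,"x":0,"y":-5.8,"z":0.2,"ax":0,"ay":0,"az":0},{"hand":0,"x":0,"y":-5.8,"z":0.2,"ax":0,"ay":0,"az":0},{"hand":0,"x":0,"y":-5.8,"z":0.2,"ax":0,"ay":0,"az":0}]' 20; cat > m3.py <<'E'
from h import *
import sys
s,P,R=pose();a=P[:2]-O;print("stand",a@SX,a@SY,s["t"])
for n in("scene","top"):
    p,d=optics.camera(n);cv2.imwrite(f"pics/{n}_{sys.argv[1]}.png",p)
    pt=S(0,0,.136);sp=S(0,0,.13);print(n,proj(n,pt),proj(n,sp))
p=cv2.imread(f"pics/scene_{sys.argv[1]}.png");q=cv2.imread(f"pics/top_{sys.argv[1]}.png")
out=np.zeros((600,800,3),np.uint8);out[:,:400]=cv2.resize(p[210:270,330:370],(400,600),interpolation=2);out[:,400:]=cv2.resize(q[180:240,275:315],(400,600),interpolation=2)
cv2.imwrite(f"pics/z_{sys.argv[1]}.png",out)
E
python3 m3.py a
```

```text
t: 3.53
tool_pos: [0.5144, 0.0457, 0.0841]
orientation: [-0.001, 0.998, -0.055, 0.002]
contact_force: [-3.7, 4.4, 15.5]
gripper_width: 0.23
gripper_force: 20.0
stand -0.08817164571607838 0.00034103202070695504 3.5333
scene [349.0580993  239.56033674] [348.99230673 241.40774266]
top [295.54408132 211.71865343] [295.67319246 212.30249997]
```

View pics/z_a.png

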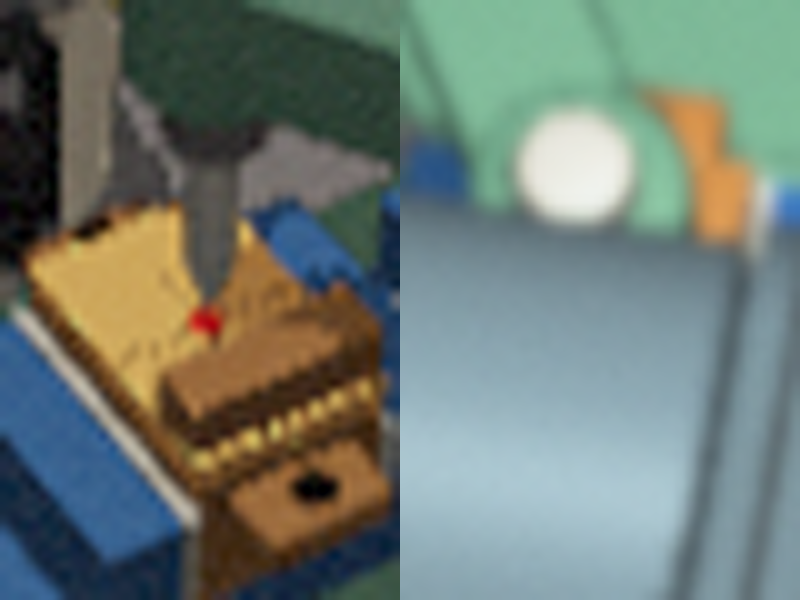

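The scene half (left) shows the punch axis at crop x≈212 with its tip at (212,300), and the red spot at (207,321). The spot is about 1 mm short in +y, so I'll measure it at sub-pixel level.

```bash
cat > m4.py <<'E'
from h import *
import sys
p=cv2.imread(f"pics/scene_{sys.argv[1]}.png").astype(float)
c=p[236:248,344:358]; w=np.clip(c[...,2]-1.6*c[...,1]-20,0,None); V,U=np.mgrid[236:248,344:358]
u,v=(U*w).sum()/w.sum(),(V*w).sum()/w.sum(); print("red",u,v,(w>20).sum())
for r in range(230,241): print(r,p[r,346:357].round().astype(int)[:,2].tolist(),p[r,346:357].round().astype(int)[:,0].tolist())
X=plane("scene",u,v,.13);a=X[:2]-O;print("spot stand",a@SX,a@SY)
E
python3 m4.py a; python3 - <<'E'
from h import *
# scene-camera scale in initial image for the same estimator
p=cv2.imread("pics/scene0.png").astype(float);c=p[242:262,318:338];w=np.clip(c[...,2]-1.6*c[...,1]-20,0,None);V,U=np.mgrid[242:262,318:338]
X=plane("scene",(U*w).sum()/w.sum(),(V*w).sum()/w.sum(),.13);a=X[:2]-O;print("spot0 stand scene",a@SX,a@SY)
for y in(0,.002):print(proj("scene",S(0,y,.13)))
E
```

```text
red 350.10083449235054 241.70132127955492 7
230 [95, 123, 89, 81, 88, 90, 83, 88, 121, 102, 100] [61, 42, 65, 72, 78, 84, 75, 77, 112, 101, 108]
231 [179, 195, 110, 74, 86, 91, 83, 99, 90, 54, 31] [78, 80, 59, 66, 79, 81, 77, 72, 97, 89, 93]
232 [209, 215, 124, 83, 87, 90, 81, 111, 174, 70, 31] [94, 96, 65, 76, 75, 79, 74, 68, 90, 95, 94]
233 [204, 212, 129, 80, 83, 87, 78, 104, 218, 136, 34] [88, 92, 71, 70, 80, 77, 73, 67, 96, 86, 87]
234 [207, 212, 130, 78, 86, 87, 85, 110, 192, 162, 117] [93, 91, 69, 70, 82, 81, 81, 65, 76, 66, 82]
235 [207, 213, 132, 80, 85, 89, 79, 110, 159, 162, 158] [91, 96, 75, 71, 79, 82, 75, 58, 60, 55, 66]
236 [205, 209, 155, 86, 84, 83, 71, 126, 158, 162, 162] [91, 88, 86, 74, 74, 75, 68, 60, 54, 58, 55]
237 [186, 207, 193, 103, 79, 82, 85, 149, 162, 159, 162] [80, 90, 85, 78, 77, 74, 71, 63, 62, 62, 61]
238 [186, 195, 211, 138, 83, 77, 104, 160, 160, 161, 160] [81, 87, 91, 74, 77, 74, 48, 56, 58, 62, 54]
239 [208, 196, 195, 191, 98, 90, 147, 162, 148, 159, 141] [95, 84, 85, 84, 75, 64, 58, 60, 51, 58, 51]
240 [205, 206, 195, 190, 127, 142, 142, 159, 138, 162, 142] [93, 92, 90, 73, 58, 52, 57, 57, 54, 62, 50]
spot stand 0.002060662137780351 0.0016325293398045137
spot0 stand scene 0.0020272353265852923 -0.056133214422405805
[348.99230673 241.40774266]
[349.74147851 241.07231897]
```

```bash
python3 -m crank '[{"hand":0,"x":0,"y":-0.05,"z":-0.2,"ax":0,"ay":0,"az":0},{"hand":0,"x":0,"y":-0.1,"z":-0.2,"ax":0,"ay":0,"az":0},{"hand":0,"x":0,"y":-0.1,"z":-0.2,"ax":0,"ay":0,"az":0},{"hand":0,"x":0,"y":-0.1,"z":-0.2,"ax":0,"ay":0,"az":0},{"hand":0.6,"x":0,"y":-0.1,"z":-0.2,"ax":0,"ay":0,"az":0},{"hand":0.6,"x":0,"y":-0.1,"z":-0.2,"ax":0,"ay":0,"az":0},{"hand":0.6,"x":0,"y":-0.1,"z":-0.2,"ax":0,"ay":0,"az":0},{"hand":0.6,"x":0,"y":-0.1,"z":-0.2,"ax":0,"ay":0,"az":0},{"hand":0.6,"x":0,"y":-0.1,"z":-0.2,"ax":0,"ay":0,"az":0},{"hand":0.6,"x":0,"y":-0.1,"z":-0.2,"ax":0,"ay":0,"az":0},{"hand":0.6,"x":0,"y":-0.1,"z":-0.2,"ax":0,"ay":0,"az":0}]'; python3 m3.py b; python3 m4.py b
```

```text
t: 4.55
tool_pos: [0.5132, 0.0456, 0.0835]
orientation: [0.0, 0.998, -0.055, -0.0]
contact_force: [0.7, -1.1, 0.2]
gripper_width: 0.597
gripper_force: 0.0
stand -0.0893973461291594 2.4677121864535523e-05 4.55
scene [349.0580993  239.56033674] [348.99230673 241.40774266]
top [295.54408132 211.71865343] [295.67319246 212.30249997]
red 350.1001080302485 241.73172488296723 7
230 [98, 126, 90, 78, 85, 94, 82, 87, 121, 103, 92] [64, 46, 65, 71, 76, 81, 75, 78, 112, 100, 102]
231 [182, 197, 113, 79, 84, 89, 84, 102, 93, 53, 38] [83, 79, 60, 70, 76, 80, 78, 73, 103, 89, 99]
232 [211, 215, 123, 80, 84, 87, 83, 112, 176, 68, 29] [96, 92, 65, 74, 76, 80, 80, 66, 91, 91, 93]
233 [205, 213, 129, 78, 84, 87, 82, 108, 220, 134, 42] [90, 94, 71, 68, 78, 77, 75, 71, 100, 82, 91]
234 [206, 212, 131, 79, 87, 86, 78, 110, 193, 161, 112] [89, 93, 72, 73, 78, 78, 74, 67, 79, 63, 79]
235 [206, 211, 129, 83, 83, 87, 77, 115, 160, 162, 157] [91, 93, 70, 72, 74, 80, 73, 62, 60, 56, 65]
236 [207, 211, 153, 82, 82, 84, 77, 123, 159, 161, 164] [94, 94, 85, 70, 77, 77, 74, 57, 60, 57, 57]
237 [197, 209, 193, 100, 81, 84, 82, 149, 157, 158, 160] [88, 93, 87, 74, 78, 79, 72, 58, 52, 55, 59]
238 [194, 194, 211, 142, 83, 77, 107, 162, 159, 160, 163] [82, 80, 93, 79, 75, 73, 53, 62, 56, 60, 59]
239 [207, 195, 195, 192, 98, 95, 142, 161, 149, 161, 142] [92, 84, 83, 88, 75, 70, 50, 57, 52, 62, 52]
240 [204, 206, 194, 192, 129, 140, 139, 160, 136, 159, 139] [89, 91, 87, 75, 62, 53, 47, 61, 50, 58, 49]
spot stand 0.0021390110166352077 0.001580111582012485
```

```bash
python3 -m crank '[{"hand":0,"x":0,"y":0,"z":0,"ax":0,"ay":0,"az":0},{"hand":0,"x":0,"y":0,"z":0,"ax":0,"ay":0,"az":0},{"hand":0,"x":0,"y":0,"z":0,"ax":0,"ay":0,"az":0},{"hand":0,"x":0,"y":0,"z":0,"ax":0,"ay":0,"az":0},{"hand":0,"x":0,"y":0,"z":0,"ax":0,"ay":0,"az":0},{"hand":0,"x":0,"y":0,"z":0,"ax":0,"ay":0,"az":0},{"hand":0,"x":0,"y":-0.1,"z":0,"ax":0,"ay":0,"az":0},{"hand":0,"x":0,"y":-0.2,"z":0,"ax":0,"ay":0,"az":0},{"hand":0,"x":0,"y":-0.27,"z":0,"ax":0,"ay":0,"az":0},{"hand":0,"x":0,"y":-0.27,"z":0,"ax":0,"ay":0,"az":0},{"hand":0,"x":0,"y":-0.27,"z":0,"ax":0,"ay":0,"az":0}]'; python3 m3.py c; python3 m4.py c|grep -v "^23"
```

```text
t: 5.57
tool_pos: [0.5137, 0.0481, 0.0837]
orientation: [0.0, 0.998, -0.055, -0.0]
contact_force: [-0.4, -3.2, 0.5]
gripper_width: 0.231
gripper_force: 20.0
stand -0.08919907594281543 0.002565472173628822 5.5667
scene [349.0580993  239.56033674] [348.99230673 241.40774266]
top [295.54408132 211.71865343] [295.67319246 212.30249997]
red 351.08645080163467 241.45331656711724 7
240 [206, 208, 208, 199, 132, 150, 154, 160, 135, 158, 141] [93, 94, 91, 82, 60, 49, 49, 61, 50, 56, 51]
spot stand 0.0025659828508331505 0.0039385482863732784
```

```bash
python3 -m crank '[{"hand":0,"x":0,"y":0.1,"z":0,"ax":0,"ay":0,"az":0},{"hand":0,"x":0,"y":0.12,"z":0,"ax":0,"ay":0,"az":0},{"hand":0,"x":0,"y":0.12,"z":0,"ax":0,"ay":0,"az":0},{"hand":0,"x":0,"y":0.12,"z":0,"ax":0,"ay":0,"az":0}]'; python3 m3.py d; python3 m4.py d|grep -v "^23"
```

```text
t: 6.0
tool_pos: [0.5136, 0.048, 0.0837]
orientation: [-0.001, 0.998, -0.055, 0.0]
contact_force: [0.3, 4.2, -0.1]
gripper_width: 0.229
gripper_force: 20.0
stand -0.08920069195810644 0.0025491445762969535 6.0
scene [349.0580993  239.56033674] [348.99230673 241.40774266]
top [295.54408132 211.71865343] [295.67319246 212.30249997]
red 351.0598535498249 241.46577523081817 7
240 [204, 207, 207, 198, 131, 147, 152, 160, 135, 158, 138] [88, 93, 89, 81, 58, 44, 44, 58, 49, 59, 46]
spot stand 0.00256736269809618 0.0038665883261150007
```

```bash
python3 -m crank '[{"hand":0,"x":0,"y":0.06,"z":0,"ax":0,"ay":0,"az":0},{"hand":0,"x":0,"y":0.12,"z":0,"ax":0,"ay":0,"az":0},{"hand":0,"x":0,"y":0.12,"z":0,"ax":0,"ay":0,"az":0},{"hand":0,"x":0,"y":0.12,"z":0,"ax":0,"ay":0,"az":0}]'; python3 m3.py e; python3 m4.py e|grep -v "^23"
```

```text
t: 6.43
tool_pos: [0.5134, 0.0459, 0.0837]
orientation: [-0.0, 0.998, -0.055, 0.0]
contact_force: [0.3, 4.1, 0.3]
gripper_width: 0.238
gripper_force: 20.0
stand -0.08920046653095312 0.000422298060811523 6.4333
scene [349.0580993  239.56033674] [348.99230673 241.40774266]
top [295.54408132 211.71865343] [295.67319246 212.30249997]
red 350.08330353950663 241.72577761887737 7
240 [205, 206, 197, 192, 131, 139, 139, 160, 134, 158, 143] [92, 91, 87, 74, 62, 52, 50, 57, 49, 58, 55]
spot stand 0.0021038937980678222 0.0015578902674900418
```

The carriage stick-slips in steps of about 2 mm. The spot is now within about 1 mm of the punch axis, so I'm leaving it there, then releasing and rising.

```bash
python3 -m crank '[{"hand":0,"x":0,"y":-0.1,"z":0,"ax":0,"ay":0,"az":0},{"hand":0,"x":0,"y":-0.1,"z":0,"ax":0,"ay":0,"az":0},{"hand":0.6,"x":0,"y":-0.1,"z":0,"ax":0,"ay":0,"az":0},{"hand":0.6,"x":0,"y":-0.1,"z":0,"ax":0,"ay":0,"az":0},{"hand":0.6,"x":0,"y":-0.1,"z":0,"ax":0,"ay":0,"az":0},{"hand":0.6,"x":0,"y":-0.1,"z":0,"ax":0,"ay":0,"az":0},{"hand":0.6,"x":0,"y":-0.1,"z":0,"ax":0,"ay":0,"az":0},{"hand":0.6,"x":0,"y":-0.1,"z":-3,"ax":0,"ay":0,"az":0},{"hand":0.6,"x":0,"y":-0.1,"z":-6,"ax":0,"ay":0,"az":0},{"hand":0.6,"x":0,"y":-0.1,"z":-10,"ax":0,"ay":0,"az":0},{"hand":0.6,"x":0,"y":-0.1,"z":-14,"ax":0,"ay":0,"az":0},{"hand":0.6,"x":0,"y":-0.1,"z":-14,"ax":0,"ay":0,"az":0}]'; python3 m3.py f; python3 m4.py f|grep -v "^23"; python3 - <<'E'
from h import *
s,P,R=pose();print(s["q"].round(3),P)
a=np.radians(6.3);mx=np.array([np.cos(a),np.sin(a)]);my=np.array([-mx[1],mx[0]])
for n,y in(("-my",-my),("mx",mx),("-mx",-mx)): print(n);rel([.478,-.335,.225],down(y))
E
```

```text
t: 7.53
tool_pos: [0.5178, 0.0465, 0.2319]
orientation: [0.0, 0.998, -0.055, 0.007]
contact_force: [1.5, -0.8, 1.1]
gripper_width: 0.6
gripper_force: 0.0
stand -0.08494706220295524 0.0015101019545963 7.5333
scene [349.0580993  239.56033674] [348.99230673 241.40774266]
top [295.54408132 211.71865343] [295.67319246 212.30249997]
red 350.04678362573094 241.6911549707602 6
240 [205, 206, 197, 189, 130, 138, 138, 160, 130, 158, 139] [93, 93, 84, 73, 61, 54, 47, 60, 45, 59, 47]
spot stand 0.0019710477382068117 0.0015460096390625454
[-0.125  0.191  1.606 -0.     1.341  1.556] [0.5146344  0.04681022 0.22554755]
-my
shift cm [ 0.56 38.35  0.06] turn [  0.03  -0.26 -12.62]
mx
shift cm [ 0.56 38.35  0.06] turn [   0.24   -0.18 -102.62]
-mx
shift cm [ 0.56 38.35  0.06] turn [-0.17 -0.22 77.38]
```

```bash
python3 -m crank '[{"hand":0.6,"x":0.6,"y":4,"z":0,"ax":0,"ay":0,"az":0},{"hand":0.6,"x":0.6,"y":8,"z":0,"ax":0,"ay":0,"az":-4},{"hand":0.6,"x":0.6,"y":12,"z":0,"ax":0,"ay":0,"az":-8},{"hand":0.6,"x":0.6,"y":16,"z":0,"ax":0,"ay":0,"az":-12.6},{"hand":0.6,"x":0.6,"y":20,"z":0,"ax":0,"ay":-0.2,"az":-12.6},{"hand":0.6,"x":0.6,"y":24,"z":0,"ax":0,"ay":-0.2,"az":-12.6},{"hand":0.6,"x":0.6,"y":28,"z":0,"ax":0,"ay":-0.2,"az":-12.6},{"hand":0.6,"x":0.6,"y":32,"z":0,"ax":0,"ay":-0.2,"az":-12.6},{"hand":0.6,"x":0.6,"y":36,"z":0,"ax":0,"ay":-0.2,"az":-12.6},{"hand":0.6,"x":0.6,"y":38.3,"z":0,"ax":0,"ay":-0.2,"az":-12.6},{"hand":0.6,"x":0.6,"y":38.3,"z":0,"ax":0,"ay":-0.2,"az":-12.6},{"hand":0.6,"x":0.6,"y":38.3,"z":0,"ax":0,"ay":-0.2,"az":-12.6}]'; python3 - <<'E'
from h import *
a=np.radians(6.3);mx=np.array([np.cos(a),np.sin(a)]);my=np.array([-mx[1],mx[0]])
rel([.4785,-.335,.116],down(-my))
E
```

```text
t: 8.63
tool_pos: [0.476, -0.3349, 0.2211]
orientation: [-0.002, 0.999, 0.053, -0.003]
contact_force: [-0.5, 0.4, -0.5]
gripper_width: 0.6
gripper_force: 0.0
shift cm [ 0.31  0.08 10.5 ] turn [-0.24  0.35 -0.19]
```

```bash
python3 -m crank '[{"hand":0.6,"x":0.2,"y":0,"z":2,"ax":0,"ay":0.2,"az":0},{"hand":0.6,"x":0.2,"y":0,"z":5,"ax":0,"ay":0.2,"az":0},{"hand":0.6,"x":0.2,"y":0,"z":8,"ax":0,"ay":0.2,"az":0},{"hand":0.6,"x":0.2,"y":0,"z":10.3,"ax":0,"ay":0.2,"az":0},{"hand":0.6,"x":0.2,"y":0,"z":10.3,"ax":0,"ay":0.2,"az":0},{"hand":0.6,"x":0.2,"y":0,"z":10.3,"ax":0,"ay":0.2,"az":0}]'; python3 - <<'E'
from h import *
a=np.radians(6.3);mx=np.array([np.cos(a),np.sin(a)]);my=np.array([-mx[1],mx[0]])
rel([.4785,-.335,.116],down(-my))
p,d=optics.camera("scene"); q,_=optics.camera("top")
cv2.imwrite("pics/g1.png",np.hstack([cv2.resize(p[240:350,130:240],(400,400)),cv2.resize(q[220:310,430:520],(400,400))]))
E
```

```text
t: 9.13
tool_pos: [0.4782, -0.3317, 0.1192]
orientation: [-0.002, 0.998, 0.055, -0.001]
contact_force: [0.9, -0.2, 0.9]
gripper_width: 0.603
gripper_force: 0.0
shift cm [-0.01  0.33  0.32] turn [-0.24  0.15  0.06]
```

View pics/g1.png

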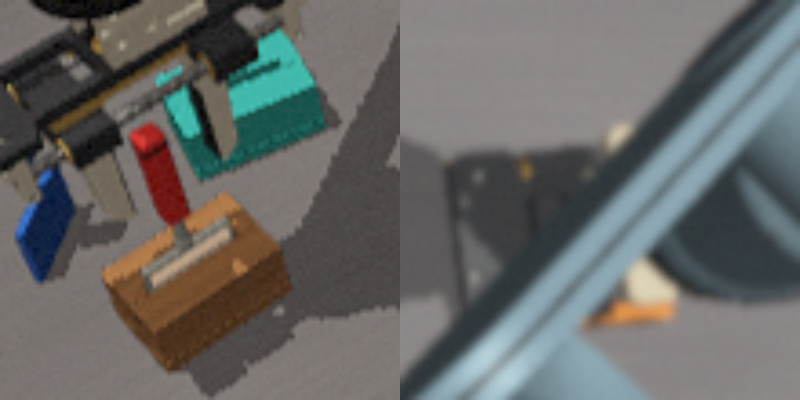

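The handle (crop (150,140) to (175,215)) sits between the fingertips (120,215) and (222,155). I'll centre 3 mm and close.

```bash
python3 -m crank '[{"hand":0.6,"x":0,"y":0.3,"z":0.2,"ax":0,"ay":0,"az":0},{"hand":0.4,"x":0,"y":0.3,"z":0.2,"ax":0,"ay":0,"az":0},{"hand":0,"x":0,"y":0.3,"z":0.2,"ax":0,"ay":0,"az":0},{"hand":0,"x":0,"y":0.3,"z":0.2,"ax":0,"ay":0,"az":0},{"hand":0,"x":0,"y":0.3,"z":0.2,"ax":0,"ay":0,"az":0},{"hand":0,"x":0,"y":0.3,"z":0.2,"ax":0,"ay":0,"az":0},{"hand":0,"x":0,"y":0.3,"z":0.2,"ax":0,"ay":0,"az":0},{"hand":0,"x":0,"y":0.3,"z":0.2,"ax":0,"ay":0,"az":0},{"hand":0,"x":0,"y":0.3,"z":0.2,"ax":0,"ay":0,"az":0}]' 30; python3 - <<'E'
from h import *
a=np.radians(6.3);mx=np.array([np.cos(a),np.sin(a)]);my=np.array([-mx[1],mx[0]])
rel([.4785,-.335,.116],down(-my))
E
```

```text
t: 9.98
tool_pos: [0.4792, -0.3372, 0.1186]
orientation: [-0.0, 0.999, 0.055, -0.0]
contact_force: [-0.1, 0.3, 0.9]
gripper_width: 0.172
gripper_force: 30.0
shift cm [-0.04 -0.22  0.26] turn [-0.03  0.   -0.03]
```

```bash
python3 -m crank '[{"hand":0,"x":0,"y":0,"z":-1,"ax":0,"ay":0,"az":0},{"hand":0,"x":0,"y":0,"z":-2,"ax":0,"ay":0,"az":0},{"hand":0,"x":0,"y":0,"z":-3,"ax":0,"ay":0,"az":0},{"hand":0,"x":0,"y":0,"z":-4,"ax":0,"ay":0,"az":0},{"hand":0,"x":0,"y":0,"z":-5,"ax":0,"ay":0,"az":0},{"hand":0,"x":0,"y":0,"z":-7,"ax":0,"ay":0,"az":0},{"hand":0,"x":0,"y":0,"z":-10,"ax":0,"ay":0,"az":0},{"hand":0,"x":0,"y":0,"z":-13,"ax":0,"ay":0,"az":0},{"hand":0,"x":0,"y":0,"z":-15,"ax":0,"ay":0,"az":0},{"hand":0,"x":0,"y":0,"z":-15,"ax":0,"ay":0,"az":0},{"hand":0,"x":0,"y":0,"z":-15,"ax":0,"ay":0,"az":0}]'; python3 - <<'E'
from h import *
s,P,R=pose();print(s["q"].round(3))
p,d=optics.camera("scene"); np.save("pics/l.npy",d);cv2.imwrite("pics/sl.png",p)
o=P+[0,0,-.0836]; u,v=proj("scene",o).astype(int);print(o,u,v,P)
cv2.imwrite("pics/l1.png",cv2.resize(p[v-50:v+50,u-60:u+60],(720,600)))
E
```

```text
t: 10.9
tool_pos: [0.4796, -0.3377, 0.2704]
orientation: [0.001, 0.999, 0.055, 0.001]
contact_force: [0.2, 0.9, -1.1]
gripper_width: 0.169
gripper_force: 30.0
[-0.804  0.295  1.36   0.     1.484  0.658]
[ 0.47961666 -0.33767753  0.18684252] 166 269 [ 0.47961666 -0.33767753  0.27044252]
```

View pics/l1.png

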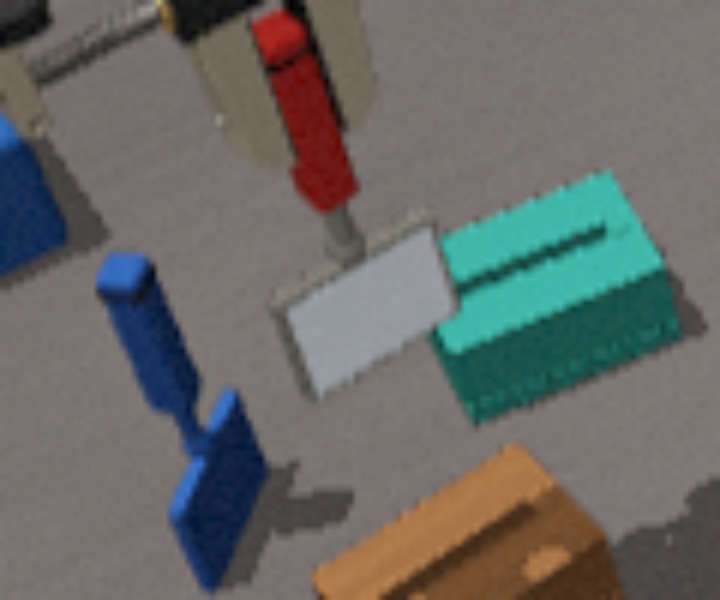

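The mirror is held, with its side facing world +x visible: a light face at crop (375,310) with darker frame edges. I'll check for a rim around it to decide whether this is the glass.

```bash
python3 - <<'E'
from h import *
p=cv2.imread("pics/sl.png"); u0,v0=166,269
for v in range(v0-14,v0+19,2): print(v,[tuple(int(c) for c in p[v,u]) for u in range(u0-16,u0+20,2)])
p=cv2.imread("pics/scene0.png")
for v in range(304,318): print(v,[tuple(int(c) for c in p[v,u]) for u in range(168,202,2)])
E
```

```text
255 [(115, 114, 121), (111, 113, 120), (116, 118, 122), (112, 113, 121), (115, 116, 120), (85, 91, 96), (77, 83, 84), (74, 79, 83), (114, 115, 121), (113, 116, 120), (112, 114, 120), (110, 115, 121), (126, 140, 142), (105, 113, 118), (98, 102, 107), (116, 118, 124), (112, 116, 123), (110, 111, 123)]
257 [(117, 118, 125), (115, 119, 124), (114, 117, 124), (113, 118, 123), (115, 118, 123), (102, 106, 110), (82, 89, 91), (62, 67, 69), (105, 109, 114), (115, 117, 123), (116, 124, 127), (117, 128, 131), (101, 103, 107), (144, 140, 135), (86, 90, 94), (91, 95, 100), (147, 158, 106), (186, 192, 70)]
259 [(117, 118, 124), (115, 119, 124), (115, 116, 124), (116, 118, 124), (109, 115, 117), (103, 105, 110), (85, 91, 92), (77, 85, 88), (72, 76, 80), (117, 127, 130), (100, 110, 114), (132, 127, 125), (162, 156, 152), (160, 153, 151), (115, 112, 115), (171, 185, 60), (169, 182, 58), (168, 182, 64)]
261 [(115, 117, 124), (117, 118, 125), (115, 118, 123), (112, 115, 121), (109, 112, 118), (97, 101, 102), (94, 106, 108), (87, 94, 99), (61, 66, 70), (102, 103, 104), (153, 149, 144), (159, 153, 150), 
[... 7204 characters left out ...]
159), (71, 116, 167), (69, 117, 169), (78, 123, 174), (70, 114, 165), (69, 113, 165), (70, 113, 165), (72, 119, 175), (42, 75, 112), (25, 44, 68), (31, 49, 73)]
316 [(70, 120, 171), (66, 69, 72), (126, 154, 179), (124, 147, 172), (86, 101, 117), (74, 114, 155), (72, 119, 171), (71, 117, 169), (77, 123, 173), (68, 116, 167), (67, 114, 162), (63, 107, 161), (74, 120, 174), (59, 102, 148), (23, 42, 68), (30, 47, 73), (29, 47, 71)]
317 [(74, 126, 179), (76, 80, 84), (132, 160, 189), (103, 122, 142), (77, 104, 139), (70, 116, 168), (70, 118, 170), (76, 123, 173), (73, 118, 170), (73, 118, 166), (70, 114, 164), (75, 116, 168), (66, 107, 159), (29, 44, 68), (32, 50, 73), (25, 47, 74), (19, 41, 65)]
```

The face looked brown inside the rack (130,157,183) and grey-blue in the air (160,154,150), with a thin dark rim. It is therefore reflective, and the glass faces +x, which is tool x. Next I compute the final pose.

```bash
cat > m5.py <<'E'
from h import *
F=S(-.12,-.03,.18);G=S(.044,.041,.145)
n=(G-F)/np.linalg.norm(G-F); u=np.array([0,0,1.])-n[2]*n; u/=np.linalg.norm(u); my=np.cross(u,n)
T=Ro.from_matrix(np.c_[n,-my,-u])
def fit(p,d):
    s,P,R=pose(); W=cloud("scene",d); o=P+R.apply([0,0,.0836])
    L=R.inv().apply((W-o).reshape(-1,3)).reshape(W.shape)
    pf=p.astype(int); col=(abs(pf[...,0]-pf[...,1])<14)
    m=(abs(L[...,0])<.02)&(abs(L[...,1])<.026)&(abs(L[...,2])<.021)
    if m.sum()<30: print("few",m.sum()); return
    A=L[m]; c=np.median(A,0); B=A[abs(A[:,0]-c[0])<.006]
    k,*_=np.linalg.lstsq(np.c_[B[:,1:],np.ones(len(B))],B[:,0],rcond=None)
    print("glass px",len(B),"x off mm",k[2]*1e3,"tilt deg dy,dz",np.degrees(k[:2]),"rms",np.std(B[:,0]-np.c_[B[:,1:],np.ones(len(B))]@k)*1e3)
    big=(abs(L[...,0])<.012)&(abs(L[...,1])<.05)&(L[...,2]>-.03)&(L[...,2]<.05); print("extent y",np.percentile(L[big][:,1],[1,50,99]),"z",np.percentile(L[big][:,2],[1,99]))
if __name__=="__main__":
    print("F",F,"n",n,"u",u); rel(F+u*.0836,T)
    import sys
    if len(sys.argv)>1: p,d=optics.camera("scene");cv2.imwrite(f"pics/{sys.argv[1]}.png",p)
    else: p,d=cv2.imread("pics/sl.png"),np.load("pics/l.npy")
    fit(p,d); s,P,R=pose(); print(s["q"].round(3), "err deg normal", np.degrees(np.arccos(R.apply([1,0,0])@n)), s["t"])
E
python3 m5.py
```

```text
F [0.47945975 0.01908068 0.18      ] n [ 0.9379781   0.28854327 -0.19219748] u [0.18370191 0.05651086 0.98135627]
shift cm [  5.52 -35.7    0.67] turn [ -1.06 -11.05 -10.79]
glass px 371 x off mm 4.934547358434965 tilt deg dy,dz [ 0.33671037 -0.32519096] rms 1.2784845509715366
extent y [-0.02805514  0.00255856  0.03071456] z [-0.02812572  0.02327864]
[-0.804  0.297  1.362  0.     1.483  0.658] err deg normal 15.447462864556725 10.95
```

```bash
python3 -m crank '[{"hand":0,"x":0,"y":-1,"z":0,"ax":0,"ay":0,"az":0},{"hand":0,"x":0,"y":-3,"z":0,"ax":0,"ay":0,"az":0},{"hand":0,"x":0,"y":-5.5,"z":0,"ax":0,"ay":0,"az":0},{"hand":0,"x":0,"y":-8.5,"z":0,"ax":0,"ay":-1,"az":-1},{"hand":0,"x":1,"y":-11.5,"z":0,"ax":0,"ay":-2,"az":-2},{"hand":0,"x":2,"y":-14.5,"z":0,"ax":-0.2,"ay":-3,"az":-3},{"hand":0,"x":3,"y":-17.5,"z":0,"ax":-0.4,"ay":-4,"az":-4},{"hand":0,"x":4,"y":-20.5,"z":0.2,"ax":-0.6,"ay":-6,"az":-6},{"hand":0,"x":5,"y":-23.5,"z":0.4,"ax":-0.8,"ay":-8,"az":-8},{"hand":0,"x":5.5,"y":-26.5,"z":0.6,"ax":-1,"ay":-10,"az":-10},{"hand":0,"x":5.5,"y":-29.5,"z":0.7,"ax":-1.1,"ay":-11,"az":-10.8},{"hand":0,"x":5.5,"y":-32,"z":0.7,"ax":-1.1,"ay":-11,"az":-10.8},{"hand":0,"x":5.5,"y":-34,"z":0.7,"ax":-1.1,"ay":-11,"az":-10.8},{"hand":0,"x":5.5,"y":-35.2,"z":0.7,"ax":-1.1,"ay":-11,"az":-10.8},{"hand":0,"x":5.5,"y":-35.7,"z":0.7,"ax":-1.1,"ay":-11,"az":-10.8},{"hand":0,"x":5.5,"y":-35.7,"z":0.7,"ax":-1.1,"ay":-11,"az":-10.8},{"hand":0,"x":5.5,"y":-35.7,"z":0.7,"ax":-1.1,"ay":-11,"az":-10.8},{"hand":0,"x":5.5,"y":-35.7,"z":0.7,"ax":-1.1,"ay":-11,"az":-10.8}]'; python3 m5.py f1; python3 m3.py g; python3 m4.py g|grep -v "^2"
```

```text
t: 12.45
tool_pos: [0.4949, 0.0225, 0.2616]
orientation: [0.015, 0.984, 0.147, -0.095]
contact_force: [-0.6, 0.4, -1.0]
gripper_width: 0.172
gripper_force: 30.0
F [0.47945975 0.01908068 0.18      ] n [ 0.9379781   0.28854327 -0.19219748] u [0.18370191 0.05651086 0.98135627]
shift cm [ 0.02 -0.13 -0.05] turn [ 0.05 -0.03 -0.07]
glass px 133 x off mm 4.633105173569466 tilt deg dy,dz [ 0.08911903 -0.1627317 ] rms 0.7776166648027433
extent y [-0.02753679  0.00743696  0.03155298] z [-0.02834934  0.02362466]
[-0.121  0.262  1.441 -0.079  1.614  1.157] err deg normal 0.09660438065560426 12.5
stand -0.10494619039867886 -0.024927066437514807 12.5
scene [349.0580993  239.56033674] [348.99230673 241.40774266]
top [295.54408132 211.71865343] [295.67319246 212.30249997]
red 350.06804198335146 241.70973579442636 7
spot stand 0.0020442819345663854 0.001555565603551241
```

View pics/f1.png

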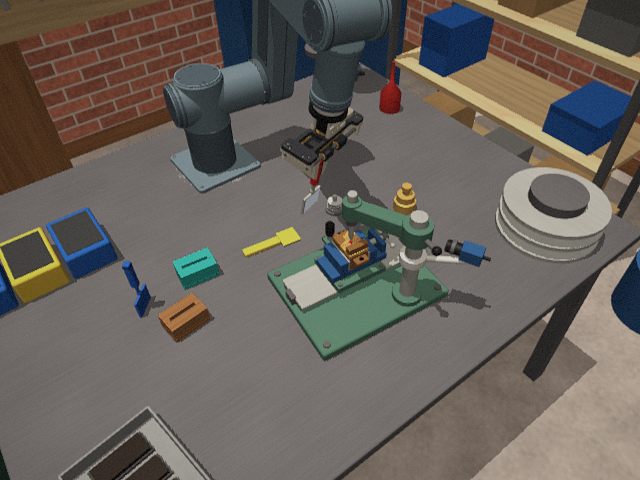

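The picture shows the mirror upright at (312,200), facing the punch and camera, clear of the stand. The rack is empty at (184,318), and the gauge, scraper and washers are undisturbed. One small centring trim of 2.5 mm remains, then I let it settle and hand in.

```bash
python3 -m crank '[{"hand":0,"x":0,"y":-0.15,"z":0,"ax":0,"ay":0,"az":0},{"hand":0,"x":0,"y":-0.25,"z":0,"ax":0,"ay":0,"az":0},{"hand":0,"x":0,"y":-0.25,"z":0,"ax":0,"ay":0,"az":0},{"hand":0,"x":0,"y":-0.25,"z":0,"ax":0,"ay":0,"az":0},{"hand":0,"x":0,"y":-0.25,"z":0,"ax":0,"ay":0,"az":0},{"hand":0,"x":0,"y":-0.25,"z":0,"ax":0,"ay":0,"az":0}]'; python3 m5.py f2 && python3 -c "
from cell import bot
print(bot.job_done())"
```

```text
t: 13.1
tool_pos: [0.4942, 0.026, 0.2618]
orientation: [0.015, 0.984, 0.148, -0.095]
contact_force: [0.0, -0.2, -1.1]
gripper_width: 0.17
gripper_force: 30.0
F [0.47945975 0.01908068 0.18      ] n [ 0.9379781   0.28854327 -0.19219748] u [0.18370191 0.05651086 0.98135627]
shift cm [-0.01  0.23 -0.02] turn [ 0.04 -0.05  0.01]
glass px 140 x off mm 4.667696880066303 tilt deg dy,dz [-0.26695446 -0.12596389] rms 0.7625322421087609
extent y [-0.02846517  0.00649995  0.03211427] z [-0.02772459  0.0241083 ]
[-0.115  0.261  1.443 -0.078  1.614  1.161] err deg normal 0.05186760675388295 13.15
the job is handed in; nothing more can be done
None
```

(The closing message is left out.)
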